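# Release the eccentric cam clamp of a drilling fixture

### The job

Open the cam clamp so that the drilled wooden block in it is free: with the fingertips or the outside of the fingers only, push the clamp's lever round, clockwise seen from above, until it comes to rest at its far stop and the low side of the cam faces the sliding jaw. Only then push the jaw away from the block, forward onto the cam, as far as it will go, and move clear. Pick nothing up: the block stays lying where it is against the fence, and the other things on the bench stay where they are.

Things in the scene. Friction and masses are not known exactly. Their poses are not given: they have to be found in the camera images.
- fixture: the cam clamp, bolted to the bench: a plywood board 250 x 120 mm, 18 mm thick. Origin on the bench top; the board reaches from x = -155 to +95 mm and y = -60 to +60 mm. Its own +x runs along the slide, from the fixed aluminium fence (clamping face at x = -115 mm, 24 mm high above the board) past the block (24 mm high, top 42 mm above the bench) and the sliding jaw to the cam; +z is up. Two 8 mm steel stop pins for the lever stand 58 mm high at (21, 43) and (31.5, -43) mm
- cam_pivot (a point): point on the upright axis of the cam and lever, at the height of the lever rod's centre line, 50 mm above the bench; fixed to the fixture at x = 42, y = 0 mm, with the fixture's axes. The cam is a steel disc 56 mm across, set 9 mm off this axis, its top 43 mm above the bench; a 24 mm boss round the axis reaches 57 mm, a nut on it 63 mm
- lever (a joint): turn of the cam and its lever about the upright pivot, rad, growing clockwise seen from above. 0: the lever points along the fixture's +y and the cam's high side faces the jaw (clamped); pi/2: lever along the fixture's +x; pi: lever along the fixture's -y, at its stop, low side of the cam to the jaw. Starts near 0. Rubs with about 0.26 N m, so some 3 to 4 N on the rod turn it; it stays where it is left and the jaw, pushed with up to 25 N, cannot turn it
- lever_rod (a point): middle of the free length of the lever: a round level steel rod 12 mm thick, centre line 50 mm above the bench, this point 78 mm from the pivot axis. Bare rod from 12 to 98 mm from the axis; free to be pushed from the side, best 60 to 90 mm out. Beyond 60 mm to the fixture's sides there is only the bench below it
- lever_ball (a point): centre of the red ball, 30 mm across, on the lever's end, 113 mm from the pivot axis, 50 mm above the bench
- jaw (a joint): travel of the sliding jaw away from the block, m: 0 clamped on the block, growing along the fixture's +x, towards the cam. A brass roller on its nose meets the cam: with the cam's high side to it the jaw can hardly move (about 1 mm), with the low side it goes 18 mm until the roller stops on the cam. Friction about 2.5 N, no spring
- jaw_face (a point): point on the clamping face (the side towards the fence) of the sliding jaw, in its middle, 60 mm above the bench; moves with the jaw, with the fixture's axes. The jaw is an aluminium plate 14 mm thick and 90 mm wide, its top 73.5 mm above the bench, so 31 mm of the face stands bare above the block, which is where to push it along the fixture's +x
- part_mid (a point): centre of the clamped beech block with two drilled holes, 44 x 60 x 24 mm, loose, between fence and jaw on the board; it must stay there
- spare_mid (a point): centre of a second such block, lying loose on the bench; leave it
- servo_mid (a point): centre of a small blue servo motor, 54 x 20 x 41 mm, standing loose on the bench; leave it
- bowl: blue ceramic bowl, 116 mm across, 50 mm high, loose on the bench; origin under its centre; leave it
- driver_grip (a point): grip of a screwdriver with an orange handle, 170 mm long, lying loose on the bench; leave it
Not all that is in view belongs to the job. Leave any black, pink or red look-alike of the part that bears part_mid alone.

How it is judged:
By the outcome, as a careful person would: the job done as asked, in the order asked, and still so for the second after the job is handed in, with the robot touching nothing.
It also fails if it takes over 48 s, if anything falls off the work surface, if the arm or the gripper's body presses on something with over 40 N, if the wrist force passes 120 N, or if a joint passes its speed limit or range.

### The arm

A 6-joint arm with a two-finger parallel gripper is mounted at the origin on the work surface. World frame = base frame: x ahead of the robot, y to its left, z up, the work surface at z = 0. Lengths are in m, angles in rad, forces in N, time in s.
With the tool pointing down it reaches from about 0.375 to 0.9 m from the base axis. Payload 3.1 kg.
Tool frame: the origin (TCP) lies on the centre line of the jaws, within the pads' length; the fingertips stand 19 mm ahead of it and the grasp point (between the pads) is the TCP; z points along the fingers, y is the direction in which the jaws open and shut (so a half turn about z gives the same grasp; the last joint's range is limited). The gripper opens to 85 mm and grips with 20 to 120 N. Pads are 22 mm wide; open, the fingers measure 114 mm over their backs; the gripper's body (76 mm by 85 mm) begins 54 mm behind the grasp point. The pads swing forward as they close: fully open they stand 13 mm farther back than shut.
Start: joints at [1.006, 0.527, 1.433, -0, 1.181, -0.178], TCP at [0.235, 0.579, 0.25] pointing down, gripper open.
Joint ranges: [-3.08, 3.08], [-0.75, 2.2], [0.22, 2.44], [-1.43, 4.57], [0, 2.65], [-2.85, 2.85]. Speed limits (rad/s): [2.79, 2.79, 3.14, 3.14, 3.14, 3.14].

### API

Orientations are given as a unit quaternion [x, y, z, w].
In Python, from plant import read_state, grab_frame, get_calibration, close_job, masks_of, landmark_of gives the robot as it stands.
- The arm moves only by the shell command python3 -m inch 'ROWS'. ROWS is a JSON object of lists of equal length, an entry for each row: "xyz": the shift along the tool's x, y, z in cm, a list of three; "turn": the turn about the tool's z in rad; "hand": the closure, from -1 (fully open) to 1 (shut). In form: {"xyz": [[x, y, z], ...], "turn": [turn, ...], "hand": [hand, ...]}. A call has 1 to 20 rows; each row shifts and turns the commanded pose from where the row before left it, along the tool's axes as they then stand; what a row does not reach is not made up. A row lasts 1/12 s, in which the tool goes at most 41.7 mm and 7.16 degrees, less where a joint would pass 70% of its speed; a pose out of reach is approached as far as the arm can. A call with a gripper value outside its range is refused whole. The fingers move at their own pace and stop on an object; the grip force is fixed at half the most. Time passes only in rows, so rows that do not move let the fingers close. It gives the time, the measured TCP pose, the force and the opening at its end, in the units of the state.
- read_state(): the state, without advancing time (a new reading comes with each control period).
- grab_frame(name): name is "scene" or "top"; returns (picture, depth): 480x640x3 uint8, red, green, blue; 480x640 float32, m along the optical axis (not along the pixel's ray), 0 where there is no reading.
- get_calibration(name): a dict with "camera_matrix" (3x3 intrinsics, pixels), "rvec" (rotation vector, rad) and "tvec" (3), from world to camera coordinates, as OpenCV has them. Camera axes: x right, y down, z forward; pixel columns grow to the right and rows downward; lengths in m; the calibration is good to about 2 mm. A picture is of the moment at which its call begins. get_calibration takes no time and is no camera call.
- close_job(): hands the job in, once; it reports no verdict.
Trained networks look in the newest picture that a camera, given by its name, has taken for a name from the list of things; names that differ only in an ending like _2 or _b are one class to them, and where a whole thing is asked for, a point or a joint stands for the part that bears it (a point fixed in the world has none). Each returns a list of dicts, best first, with "conf" (0 to 1); they miss things now and then, are a little off and sometimes report something else, mostly with a low value. They report only what shows in the picture. A call takes as long as a camera call. They do not tell look-alikes from the thing itself.
- masks_of(camera, query): "mask" (480x640 bool, what is visible of it).
- landmark_of(camera, query): "location" ([x, y, z] in m, in world coordinates, good to about 4 mm: a listed point, or the origin of a listed thing).
The state is a dict: "clock": time; "joints": joint angles; "qvel": joint speeds; "tau": joint torques, N m; "ee_pos": TCP position; "eef_rot": TCP orientation; "contact_force": force on the tool from outside, world axes, zero at the start; "wrist_torque": the same for the moment, N m; "grip_width": opening from 0.0 (shut) to 1.0 (fully open).
Only numpy, scipy, OpenCV 4.12 (cv2) and the standard library are available. Lean on these libraries where they do the work, as an engineer would, in place of code of your own. Each camera call takes 0.05 s, during which the arm holds its last target.

## Working session

There is one attempt and no reset: what is moved stays moved. The work goes in short steps, Python scripts to look and compute and a shell command to move; the robot and the scene stay as the last step left them, time stands still between calls to the robot, and variables do not carry over. Pictures are saved under pics/ and viewed, and the job is handed in when it is done.

```bash
ls; mkdir -p pics
cat > h.py <<'E'
import numpy as np, cv2
from plant import *
def cal(n):
    c=get_calibration(n);K=np.array(c["camera_matrix"]);R=cv2.Rodrigues(np.array(c["rvec"],float))[0];t=np.array(c["tvec"],float).ravel();return K,R,t
def proj(n,P):
    K,R,t=cal(n);q=(R@np.atleast_2d(P).T).T+t;q=q@K.T;return q[:,:2]/q[:,2:]
def ray(n,u,v,z):
    K,R,t=cal(n);d=R.T@np.linalg.inv(K)@np.array([u,v,1.]);c=-R.T@t;return c+d*(z-c[2])/d[2]
def cloud(n,d):
    K,R,t=cal(n);v,u=np.mgrid[:480,:640];p=np.stack([(u-K[0,2])/K[0,0]*d,(v-K[1,2])/K[1,1]*d,d],-1);return (p-t)@R
E
python3 - <<'E'
from h import *
np.set_printoptions(precision=4,suppress=True)
for n in("top","scene"):
    p,d=grab_frame(n);cv2.imwrite(f"pics/{n}0.png",p[:,:,::-1]);np.savez(f"{n}0.npz",p=p,d=d)
    for q in["fixture","cam_pivot","lever_rod","lever_ball","jaw_face","part_mid","spare_mid","servo_mid","bowl","driver_grip"]:
        print(n,q,[(np.round(r["location"],4).tolist(),round(float(r["conf"]),2),proj(n,r["location"]).round().tolist()) for r in landmark_of(n,q)][:3])
s=read_state();print(s)
E
```

```text
pics
top fixture [([0.5689, 0.0437, -0.0061], 0.98, [[301.0, 238.0]])]
top cam_pivot [([0.5587, 0.0847, 0.0535], 0.68, [[279.0, 241.0]]), ([0.4811, 0.0981, 0.0489], 0.42, [[274.0, 279.0]])]
top lever_rod [([0.4818, 0.0994, 0.0515], 0.89, [[273.0, 279.0]])]
top lever_ball [([0.4442, 0.1012, 0.0541], 0.76, [[272.0, 297.0]]), ([0.5674, 0.046, -0.0044], 0.23, [[300.0, 239.0]])]
top jaw_face [([0.5693, -0.0224, 0.0608], 0.83, [[332.0, 234.0]])]
top part_mid [([0.3743, -0.0702, 0.0142], 0.98, [[357.0, 329.0]]), ([0.5691, -0.0467, 0.0325], 0.97, [[343.0, 235.0]]), ([0.7938, 0.039, 0.011], 0.9, [[301.0, 134.0]])]
top spare_mid [([0.4879, 0.2545, 0.0164], 0.81, [[201.0, 278.0]])]
top servo_mid [([0.6889, -0.0074, 0.0153], 0.59, [[324.0, 181.0]])]
top bowl [([0.6355, -0.1961, -0.0003], 0.98, [[412.0, 204.0]])]
top driver_grip [([0.4512, -0.1425, 0.013], 0.83, [[391.0, 291.0]])]
scene fixture [([0.5649, 0.0484, -0.003], 0.93, [[357.0, 259.0]])]
scene cam_pivot [([0.5614, 0.0855, 0.0521], 0.81, [[378.0, 242.0]])]
scene lever_rod [([0.4814, 0.096, 0.0517], 0.75, [[387.0, 210.0]])]
scene lever_bal
[... 395 characters left out ...]
0.65, [[469.0, 233.0]])]
scene servo_mid [([0.6856, -0.0068, 0.02], 0.57, [[318.0, 303.0]])]
scene bowl [([0.637, -0.2001, 0.0015], 0.89, [[219.0, 274.0]])]
scene driver_grip [([0.4518, -0.1383, 0.0163], 0.93, [[272.0, 199.0]])]
{'clock': 1.1, 'joints': array([ 1.0065,  0.5275,  1.4327, -0.    ,  1.1814, -0.1785]), 'qvel': array([ 0.0014,  0.0013, -0.003 ,  0.0002,  0.0001,  0.0014]), 'tau': array([  0.0009, -44.2337, -17.842 ,  -0.0002,   0.0008,  -0.    ]), 'ee_pos': array([0.2351, 0.5791, 0.2503]), 'eef_rot': array([ 0.1917,  0.9815, -0.    ,  0.    ]), 'contact_force': array([ 0.8002,  0.2257, -0.0522]), 'wrist_torque': array([-0.0237,  0.054 , -0.0146]), 'grip_width': 1.005673642179199}
```

View pics/top0.png

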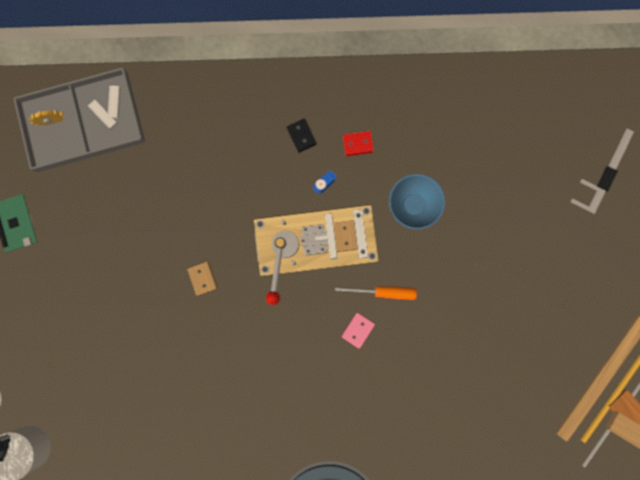

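View pics/scene0.png

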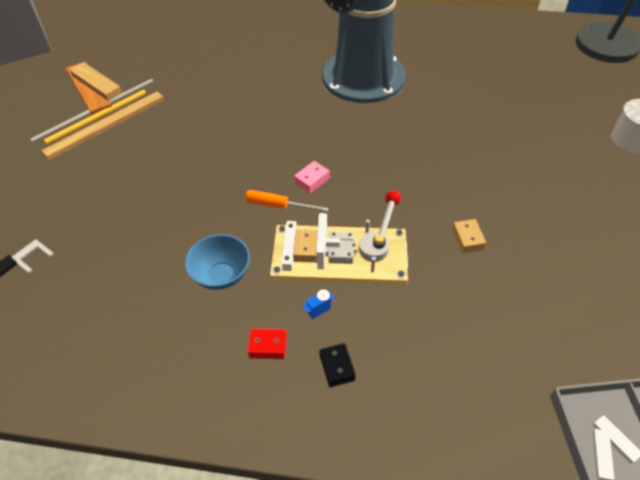

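The top view shows the clamp at about (316,240). The pivot is at (281,243), the red ball at (273,298), the jaw at (331,237) and the block at (345,236). The servo stands at (324,182), and the loose blocks are the spare at (201,278), black (302,135), red (358,143) and pink (358,330). Next I'll fit the fixture pose.

Run:
```python
from h import *
from scipy.optimize import least_squares
np.set_printoptions(precision=4,suppress=True)
z=np.load("top0.npz");p=z["p"]
m=masks_of("top","fixture");print([ (r["conf"],r["mask"].sum()) for r in m])
c=cv2.resize(p[190:320,230:400],None,fx=4.5,fy=4.5,interpolation=cv2.INTER_CUBIC);cv2.imwrite("pics/crop0.png",c[:,:,::-1])
for n,N in(("top",0),("scene",0)):
    if n=="scene": m=masks_of("scene","fixture")
    mk=m[0]["mask"].astype(np.uint8)
    zz=np.load(n+"0.npz")
    hsv=cv2.cvtColor(zz["p"],cv2.COLOR_RGB2HSV)
    C=cloud(n,zz["d"])
    b=(np.abs(C[...,2]-.018)<.006)&(hsv[...,1]>60)&(hsv[...,2]>120)&(zz["d"]>0)
    x=C[...,0];y=C[...,1];b&=(x>.45)&(x<.7)&(y>-.15)&(y<.2)
    P=C[b][:,:2].astype(np.float32);r=cv2.minAreaRect(P);print(n,len(P),r,np.median(C[b][:,2]));print(cv2.boxPoints(r))
# landmark fit
L={"top":[((0,0),(.5689,.0437)),((.042,0),(.5587,.0847)),((0-.0671,0),(.5693,-.0224))],"scene":[((0,0),(.5649,.0484)),((.042,0),(.5614,.0855)),((-.0671,0),(.5678,-.0242))]}
A=L["top"]+L["scene"]
def f(v):
    c,s=np.cos(v[2]),np.sin(v[2]);return np.concatenate([[v[0]+c*a-s*b-X,v[1]+s*a+c*b-Y] for (a,b),(X,Y) in A])
r=least_squares(f,[.57,.045,1.6]);print(r.x,r.fun)
```

```text
[(0.76, np.int64(6460))]
top 3697 ((0.5486210584640503, 0.009544014930725098), (0.26364946365356445, 0.2630003094673157), 14.469905853271484) 0.01710158624284984
[[ 0.3881  0.1039]
 [ 0.4538 -0.1507]
 [ 0.7091 -0.0848]
 [ 0.6434  0.1698]]
scene 3807 ((0.5833965539932251, -0.011235341429710388), (0.31672507524490356, 0.22734002768993378), 79.97661590576172) 0.018080437508268984
[[ 0.4439 -0.1474]
 [ 0.6678 -0.187 ]
 [ 0.7229  0.1249]
 [ 0.499   0.1645]]
[0.5646 0.0443 1.6438] [-0.0043  0.0006  0.0028  0.0015  0.0002 -0.0002 -0.0003 -0.0041  0.0001
  0.0007  0.0017  0.0016]
```

View pics/crop0.png

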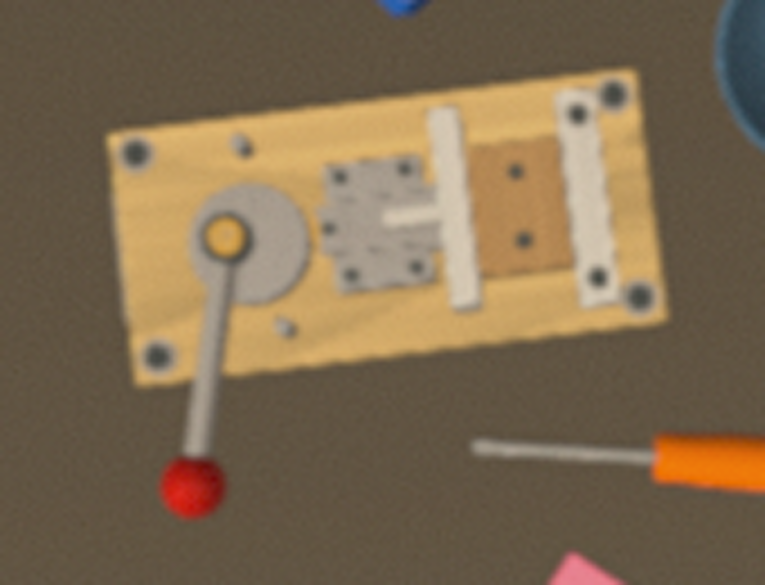

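The enlarged crop shows the board's corners clearly: (108,132), (636,70), (667,320) and (137,385) in crop pixels. The lever lies almost along fixture +y.

Run:
```python
from h import *
from scipy.optimize import least_squares
np.set_printoptions(precision=4,suppress=True)
px=[(108,132),(636,70),(667,320),(137,385)]
W=np.array([ray("top",u/4.5+230-.4,v/4.5+190-.4,.018) for u,v in px]);print(W)
loc=np.array([(.095,-.06),(-.155,-.06),(-.155,.06),(.095,.06)])
def T(v,l):
    c,s=np.cos(v[2]),np.sin(v[2]);l=np.atleast_2d(l);return np.c_[v[0]+c*l[:,0]-s*l[:,1],v[1]+s*l[:,0]+c*l[:,1]]
r=least_squares(lambda v:(T(v,loc)-W[:,:2]).ravel(),[.57,.045,1.64]);print("corner fit",r.x,r.fun)
# scene check by the mask rect
zz=np.load("scene0.npz");hsv=cv2.cvtColor(zz["p"],cv2.COLOR_RGB2HSV);C=cloud("scene",zz["d"])
for n in("top","scene"):
    zz=np.load(n+"0.npz");hsv=cv2.cvtColor(zz["p"],cv2.COLOR_RGB2HSV);C=cloud(n,zz["d"])
    b=(np.abs(C[...,2]-.018)<.007)&(hsv[...,1]>60)&(hsv[...,2]>120)&(zz["d"]>0)
    k,l,st,_=cv2.connectedComponentsWithStats(b.astype(np.uint8))
    i=1+np.argmax(st[1:,4]);P=C[l==i][:,:2].astype(np.float32);print(n,cv2.minAreaRect(P))
    R=cv2.minAreaRect(P);print(cv2.boxPoints(R))
v=r.x
for nm,q in dict(piv=(.042,0),rod=(.042,.078),ball=(.042,.113),pin1=(.021,.043),pin2=(.0315,-.043),rodend=(.042,-.078),rodmid=(.12,0)).items(): print(nm,T(v,q))
for n in("top","scene"):
    print("ball/px",n,proj(n,np.r_[T(v,(.042,.113))[0],.05]),proj(n,np.r_[T(v,(.042,0))[0],.063]))
    zz=np.load(n+"0.npz");hsv=cv2.cvtColor(zz["p"],cv2.COLOR_RGB2HSV);C=cloud(n,zz["d"])
    b=(C[...,2]>.03)&((hsv[...,0]<6)|(hsv[...,0]>174))&(hsv[...,1]>150)&(C[...,2]<.08)&(C[...,0]<.52)&(C[...,0]>.4)&(abs(C[...,1]-.1)<.05)
    vv,uu=np.nonzero(b);print(n,"red",uu.mean(),vv.mean(),C[b].mean(0),ray(n,uu.mean(),vv.mean(),.05))
    # jaw: top plane .0735
    b=(abs(C[...,2]-.0735)<.006)&(abs(C[...,0]-.57)<.1)&(abs(C[...,1])<.08)
    P=C[b][:,:2].astype(np.float32);print("jaw",len(P),cv2.minAreaRect(P),np.median(C[b],0))
```

```text
[[ 0.6102  0.1423  0.018 ]
 [ 0.6334 -0.1064  0.018 ]
 [ 0.5156 -0.1174  0.018 ]
 [ 0.4913  0.13    0.018 ]]
corner fit [0.5598 0.042  1.6668] [ 0.0001 -0.      0.0009 -0.0001 -0.0007 -0.0007 -0.0003  0.0008]
top ((0.5630924701690674, 0.013810843229293823), (0.12070197612047195, 0.2516711950302124), 5.692569255828857)
[[ 0.4906  0.133 ]
 [ 0.5155 -0.1174]
 [ 0.6356 -0.1054]
 [ 0.6107  0.145 ]]
scene ((0.5663072466850281, 0.01565985381603241), (0.12349679321050644, 0.25216349959373474), 5.42090368270874)
[[ 0.4929  0.1353]
 [ 0.5167 -0.1157]
 [ 0.6397 -0.104 ]
 [ 0.6159  0.147 ]]
piv [[0.5557 0.0838]]
rod [[0.4781 0.0763]]
ball [[0.4433 0.0729]]
pin1 [[0.5149 0.0587]]
pin2 [[0.5995 0.0774]]
rodend [[0.6334 0.0912]]
rodmid [[0.5483 0.1614]]
ball/px top [[286.2425 297.5984]] [[279.4946 242.1199]]
top red 272.29936305732485 297.828025477707 [0.4435 0.1003 0.0592] [0.4435 0.1013 0.05  ]
jaw 299 ((0.5660220384597778, -0.020194023847579956), (0.08879634737968445, 0.014520484022796154), 5.345622539520264) [ 0.5668 -0.0202  0.0726]
ball/px scene [[377.0314 195.0449]] [[377.7857 236.0549]]
scene red 393.04761904761904 196.40136054421768 [0.4516 0.104  0.0597] [0.4426 0.1041 0.05  ]
jaw 320 ((0.5701924562454224, -0.01821698434650898), (0.09041531383991241, 0.014744308777153492), 5.549504280090332) [ 0.5723 -0.0175  0.0733]
```

```bash
python3 -m inch '{"xyz":[[0,0,0],[0,0,0],[0,0,0],[0,0,0],[0,0,0],[0,0,0]],"turn":[-0.08,-0.08,-0.08,-0.08,-0.08,-0.081],"hand":[1,1,1,1,1,1]}'
cat >> h.py <<'E'
F=np.array([.5615,.0443,1.667])
def tool(xy_f,z,F=F):
    "shift in tool cm to go to fixture xy, tcp z"
    from scipy.spatial.transform import Rotation as Rn
    s=read_state();R=Rn.from_quat(s["eef_rot"]).as_matrix()
    c,sn=np.cos(F[2]),np.sin(F[2]);w=np.array([F[0]+c*xy_f[0]-sn*xy_f[1],F[1]+sn*xy_f[0]+c*xy_f[1],z])
    return (R.T@(w-s["ee_pos"])*100).round(2),w
def fix(F=F):
    s=read_state();d=s["ee_pos"][:2]-F[:2];c,sn=np.cos(F[2]),np.sin(F[2]);return np.array([c*d[0]+sn*d[1],-sn*d[0]+c*d[1],s["ee_pos"][2]])
E
python3 -c "
from h import *
print(read_state()['eef_rot'],read_state()['ee_pos'],read_state()['joints'],read_state()['grip_width'])
from scipy.spatial.transform import Rotation as Rn
print(Rn.from_quat(read_state()['eef_rot']).as_matrix())
print(tool((.023,.085),.15))"
```

```text
clock: 1.7
ee_pos: [0.2351, 0.579, 0.2503]
eef_rot: [-0.05, 0.999, -0.0, -0.0]
contact_force: [0.5, -0.2, 0.7]
grip_width: 0.144
[-4.95748722e-02  9.98770410e-01 -1.83292617e-05 -5.68324347e-06] [0.23514322 0.579034   0.25031737] [ 1.00649222e+00  5.27477802e-01  1.43272095e+00 -1.27832474e-05
  1.18143042e+00 -6.63489657e-01] 0.14392290548297385
[[-9.95084664e-01 -9.90278311e-02 -9.53516921e-06]
 [-9.90278307e-02  9.95084663e-01 -3.71769405e-05]
 [ 1.31698524e-05 -3.60499563e-05 -9.99999999e-01]]
(array([-18.69, -54.12,  10.03]), array([0.47468377, 0.05902894, 0.15      ]))
```

```bash
python3 -m inch '{"xyz":[[-0.93,-2.7,0.5],[-0.93,-2.7,0.5],[-0.93,-2.7,0.5],[-0.93,-2.7,0.5],[-0.93,-2.7,0.5],[-0.93,-2.7,0.5],[-0.93,-2.7,0.5],[-0.93,-2.7,0.5],[-0.93,-2.7,0.5],[-0.93,-2.7,0.5],[-0.93,-2.7,0.5],[-0.93,-2.7,0.5],[-0.93,-2.7,0.5],[-0.93,-2.7,0.5],[-0.93,-2.7,0.5],[-0.93,-2.7,0.5],[-0.93,-2.7,0.5],[-0.93,-2.7,0.5],[-0.93,-2.7,0.5],[-0.93,-2.7,0.5]],"turn":[0,0,0,0,0,0,0,0,0,0,0,0,0,0,0,0,0,0,0,0],"hand":[1,1,1,1,1,1,1,1,1,1,1,1,1,1,1,1,1,1,1,1]}'
python3 -c "
from h import *
print(tool((.023,.085),.06),fix(),read_state()['joints'])
for n in ('top','scene'):
    p,d=grab_frame(n);np.savez(n+'1.npz',p=p,d=d);c=cv2.resize(p[150:330,230:430],None,fx=3.3,fy=3.3);cv2.imwrite('pics/%s1.png'%n,c[:,:,::-1])
    C=cloud(n,d);b=(abs(C[...,0]-.475)<.05)&(abs(C[...,1]-.06)<.05)&(C[...,2]>.09);Q=C[b];print(n,len(Q),np.percentile(Q[:,2],[0,1,5,20]) if len(Q) else '')
"
```

```text
clock: 3.37
ee_pos: [0.4724, 0.0577, 0.1503]
eef_rot: [-0.047, 0.999, -0.0, 0.0]
contact_force: [0.2, -0.1, 0.5]
grip_width: -0.004
(array([-0.24,  0.11,  9.03]), array([0.47468377, 0.05902894, 0.06      ])) [0.02193627 0.08741372 0.15025514] [-1.13813734e-01  4.93448575e-01  1.89663003e+00  6.57126659e-05
  7.50827275e-01 -1.77961691e+00]
top 4195 [0.41788587 0.43262379 0.44056062 0.45254924]
scene 9617 [0.13337317 0.15291004 0.18715131 0.2621425 ]
```

View pics/scene1.png

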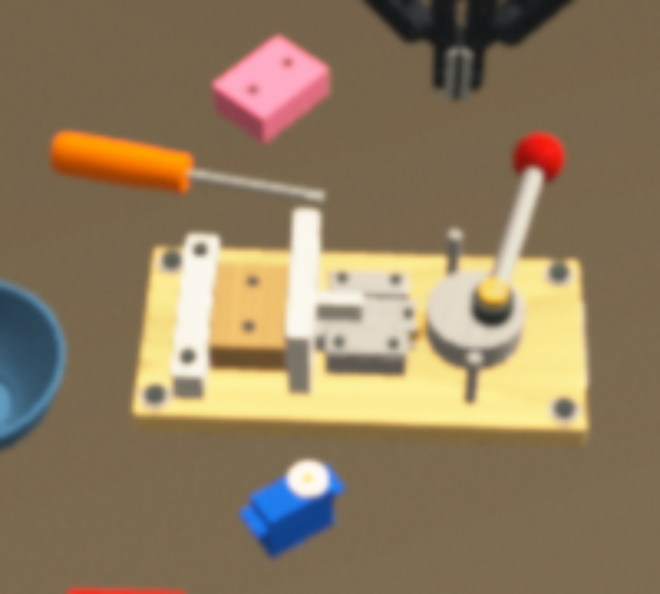

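The scene crop shows the closed fingers (460,85) above the bench beyond the rod, and the lever still against its clamped side. The fingertips are about 19 mm below the TCP, as stated. Next I'll work out the arc.

```bash
python3 -m inch '{"xyz":[[-0.2,0.1,1.5],[0,0,1.5],[0,0,1.5],[0,0,1.5],[0,0,1.5],[0,0,1.5],[0,0,0.9],[0,0,0]],"turn":[0,0,0,0,0,0,0,0],"hand":[1,1,1,1,1,1,1,1]}'
cat > arc.py <<'E'
from h import *
import sys
np.set_printoptions(precision=2,suppress=True,floatmode='fixed')
def path(qs):
    o=[]
    for q in qs:
        d=np.array([np.sin(q),np.cos(q)]);n=np.array([np.cos(q),-np.sin(q)])
        o.append(np.array([.042,0])+.078*d-n*(.006+.0145*abs(n[0])+.011*abs(n[1])))
    return np.array(o)
E
python3 - <<'E'
from arc import *
f=fix();print(f,read_state()["contact_force"])
q=np.radians(np.r_[10,np.arange(16,120,8)]);P=np.vstack([f[:2],path(q)])
D=np.diff(P,axis=0)*100
for a,b in zip(np.degrees(q),D):print(a,b[1],b[0])  # tool x=fix y, tool y=fix x
E
```

```text
clock: 4.13
ee_pos: [0.4725, 0.0609, 0.05]
eef_rot: [-0.048, 0.999, 0.0, -0.002]
contact_force: [-0.9, 0.8, 0.1]
grip_width: 0.002
[0.03 0.09 0.05] [-0.87  0.84  0.06]
10.0 -0.6318722430624826 0.8629177491276147
16.0 0.06416561291788386 0.7727409876720999
24.000000000000004 -0.04053393506062014 1.063645305015011
32.0 -0.19720645903855694 1.0818163986555787
40.0 -0.3639499160359577 1.0741919002798612
48.00000000000001 -0.5356736915322526 1.0372698716064777
56.0 -0.7062555422802166 0.9687686157368216
64.0 -0.8688761310162316 0.867903544125781
72.0 -1.016422859808344 0.7355665344507434
80.0 -1.1419341377672052 0.5743915754975265
88.0 -1.2390517413543807 0.3886989904708177
96.00000000000001 -1.0009759616186256 0.2160056526443327
104.0 -0.9489335707993648 0.10634987577121113
112.0 -0.9875316163153804 -0.014193386844678357
```

```bash
python3 -m inch '{"xyz":[[-0.3,0.4,0],[-0.3,0.45,0],[0.05,0.75,0],[-0.05,1.05,0],[-0.2,1.1,0],[-0.35,1.05,0],[0,0,0]],"turn":[0,0,0,0,0,0,0],"hand":[1,1,1,1,1,1,1]}'
python3 - <<'E'
from arc import *
f=fix();print(f*1000)
p,d=grab_frame("scene");cv2.imwrite("pics/s2.png",cv2.resize(p[150:330,230:430],None,fx=3.3,fy=3.3)[:,:,::-1])
print(landmark_of("scene","lever_ball")[:2])
q=np.radians(np.arange(48,182,8));P=np.vstack([f[:2],path(q)])
D=np.diff(P,axis=0)*100
for a,b in zip(np.degrees(q),D):print("%d %.2f %.2f"%(a,b[1],b[0]))
E
```

```text
clock: 4.72
ee_pos: [0.4804, 0.1115, 0.0516]
eef_rot: [-0.049, 0.999, 0.0, 0.0]
contact_force: [0.4, 0.5, -0.5]
grip_width: 0.001
[74.70 74.30 51.65]
[{'location': [0.4644, 0.1445, 0.0498], 'conf': 0.63}]
48 -0.44 0.93
56 -0.71 0.97
64 -0.87 0.87
72 -1.02 0.74
80 -1.14 0.57
88 -1.24 0.39
96 -1.00 0.22
104 -0.95 0.11
112 -0.99 -0.01
119 -1.01 -0.15
128 -1.02 -0.29
136 -1.00 -0.45
144 -0.95 -0.61
152 -0.87 -0.76
160 -0.77 -0.91
168 -0.63 -1.05
176 -0.47 -1.16
```

View pics/s2.png

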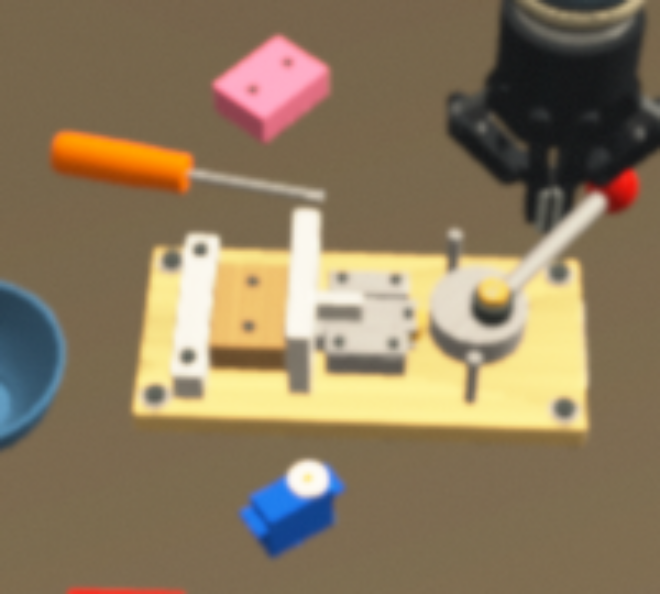

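The lever now stands at about 35–40°, with the fingers behind the mid-rod at (548,205). The other things haven't moved.

```bash
python3 -m inch '{"xyz":[[-0.45,0.95,0],[-0.7,0.95,0],[-0.85,0.85,0],[-1.0,0.75,0],[-1.15,0.6,0],[-1.25,0.4,0],[-1.0,0.2,0],[-0.95,0.1,0],[-1.0,0,0],[0,0,0]],"turn":[0,0,0,0,0,0,0,0,0,0],"hand":[1,1,1,1,1,1,1,1,1,1]}'
python3 - <<'E'
from arc import *
f=fix();print(f*1000)
p,d=grab_frame("scene");cv2.imwrite("pics/s3.png",cv2.resize(p[150:330,230:430],None,fx=3.3,fy=3.3)[:,:,::-1])
print(landmark_of("scene","lever_ball")[:2])
q=np.radians(np.r_[np.arange(120,176,8),173,176,178,180]);P=np.vstack([f[:2],path(q)])
D=np.diff(P,axis=0)*100
for a,b in zip(np.degrees(q),D):print("%d %.2f %.2f"%(a,b[1],b[0]))
E
```

```text
clock: 5.65
ee_pos: [0.5604, 0.1659, 0.051]
eef_rot: [-0.047, 0.999, 0.0, 0.0]
contact_force: [-1.3, -0.6, -1.0]
grip_width: -0.002
[121.12 -10.60  51.02]
[{'location': [0.5879, 0.1923, 0.0471], 'conf': 0.84}]
119 -0.87 -0.02
128 -1.02 -0.29
136 -1.00 -0.45
144 -0.95 -0.61
152 -0.87 -0.76
160 -0.77 -0.91
168 -0.63 -1.05
173 -0.31 -0.71
176 -0.16 -0.45
178 -0.09 -0.30
180 -0.08 -0.31
```

View pics/s3.png

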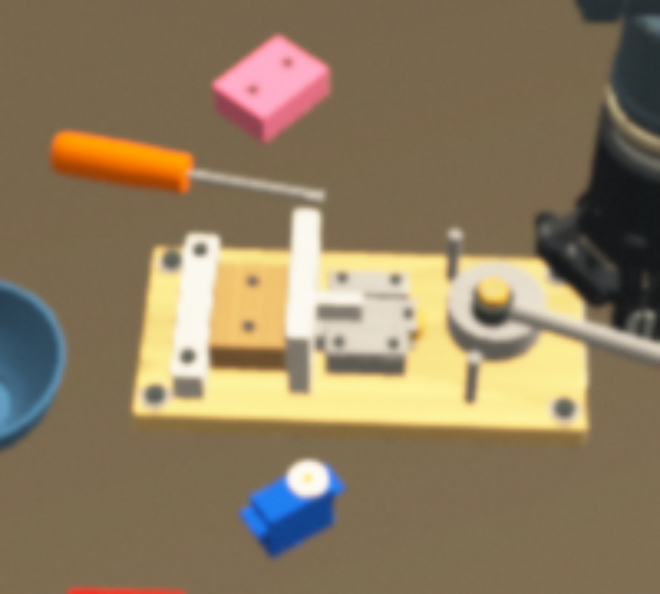

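The lever is now at about 111° and the fingers are following it as computed. Continuing towards the stop.

```bash
python3 -m inch '{"xyz":[[-0.85,0,0],[-1.0,-0.3,0],[-1.0,-0.45,0],[-0.95,-0.6,0],[-0.85,-0.75,0],[-0.75,-0.9,0],[-0.65,-1.05,0],[-0.3,-0.7,0],[0,0,0]],"turn":[0,0,0,0,0,0,0,0,0],"hand":[1,1,1,1,1,1,1,1,1]}'
python3 - <<'E'
from arc import *
f=fix();print(f*1000)
p,d=grab_frame("scene");cv2.imwrite("pics/s4.png",cv2.resize(p[150:330,230:430],None,fx=3.3,fy=3.3)[:,:,::-1])
print(landmark_of("scene","lever_ball")[:2])
E
```

```text
clock: 6.5
ee_pos: [0.6282, 0.1225, 0.0514]
eef_rot: [-0.047, 0.999, -0.0, 0.001]
contact_force: [-0.4, 1.1, -0.4]
grip_width: -0.003
[ 71.44 -73.94  51.37]
[{'location': [0.6696, 0.1086, 0.0502], 'conf': 0.7}]
```

View pics/s4.png

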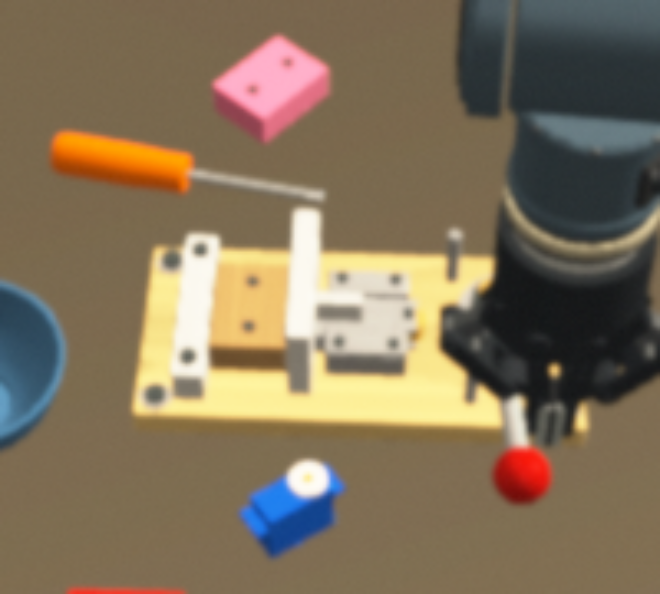

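The lever is about 6–7° short of its stop, with the ball at (522,475). I'll creep from here and watch the force.

```bash
python3 -m inch '{"xyz":[[-0.1,-0.2,0],[-0.1,-0.2,0],[0,-0.2,0],[0,0,0]],"turn":[0,0,0,0],"hand":[1,1,1,1]}'
python3 -m inch '{"xyz":[[0,-0.15,0],[0,0,0]],"turn":[0,0],"hand":[1,1]}'
python3 -m inch '{"xyz":[[0,-0.1,0],[0,0,0]],"turn":[0,0],"hand":[1,1]}'
```

```text
clock: 6.93
ee_pos: [0.6297, 0.1182, 0.0517]
eef_rot: [-0.048, 0.999, 0.0, 0.001]
contact_force: [-0.5, 2.3, 0.9]
grip_width: 0.0
clock: 7.1
ee_pos: [0.63, 0.1166, 0.0517]
eef_rot: [-0.048, 0.999, 0.0, 0.001]
contact_force: [0.8, 2.9, 2.2]
grip_width: -0.0
clock: 7.27
ee_pos: [0.6302, 0.1155, 0.0516]
eef_rot: [-0.048, 0.999, 0.0, 0.001]
contact_force: [0.3, 3.4, 2.0]
grip_width: -0.003
```

```bash
for i in 1; do :; done
python3 -m inch '{"xyz":[[0,-0.1,0],[0,0,0]],"turn":[0,0],"hand":[1,1]}'
python3 -m inch '{"xyz":[[0,-0.1,0],[0,0,0]],"turn":[0,0],"hand":[1,1]}'
python3 -m inch '{"xyz":[[0,-0.1,0],[0,0,0]],"turn":[0,0],"hand":[1,1]}'
```

```text
clock: 7.43
ee_pos: [0.6304, 0.1144, 0.0516]
eef_rot: [-0.048, 0.999, -0.0, 0.001]
contact_force: [0.4, 3.2, 1.8]
grip_width: -0.002
clock: 7.6
ee_pos: [0.6305, 0.1133, 0.0516]
eef_rot: [-0.048, 0.999, -0.0, 0.001]
contact_force: [2.3, 3.7, 1.8]
grip_width: 0.001
clock: 7.77
ee_pos: [0.6304, 0.1125, 0.0515]
eef_rot: [-0.047, 0.999, 0.0, 0.001]
contact_force: [2.2, 4.2, 1.9]
grip_width: 0.002
```

```bash
python3 -m inch '{"xyz":[[0,-0.1,0],[0,0,0]],"turn":[0,0],"hand":[1,1]}'
python3 -m inch '{"xyz":[[0,-0.1,0],[0,0,0]],"turn":[0,0],"hand":[1,1]}'
python3 - <<'E'
from arc import *
print(fix()*1000)
for n in("scene","top"):
    p,d=grab_frame(n);print(landmark_of(n,"lever_ball")[:1],landmark_of(n,"lever_rod")[:1])
E
```

```text
clock: 7.93
ee_pos: [0.6304, 0.1124, 0.0515]
eef_rot: [-0.047, 0.999, 0.001, 0.001]
contact_force: [2.4, 7.7, 2.4]
grip_width: -0.002
clock: 8.1
ee_pos: [0.6304, 0.1123, 0.0515]
eef_rot: [-0.047, 0.999, 0.001, 0.001]
contact_force: [2.6, 10.5, 2.3]
grip_width: -0.001
[ 61.06 -75.09  51.51]
[{'location': [0.6724, 0.0945, 0.0514], 'conf': 0.57}] [{'location': [0.6361, 0.0974, 0.0499], 'conf': 0.73}]
[] []
```

The lever is at its stop: the force rose to 10 N with no further motion, and the ball is where it should be at pi. Now I'll back off, lift, and go over the block.

```bash
python3 -m inch '{"xyz":[[0,0.5,0],[0,1,0],[0,0.7,0],[0,0,2],[0,0,-2],[0,0,-2],[0,0,-2],[0,0,-2],[0,0,-2],[0,0,-2]],"turn":[0,0,0,0,0,0,0,0,0,0],"hand":[1,1,1,1,1,1,1,1,1,1]}' --help >/dev/null 2>&1; python3 -c "
from h import *
print(read_state()['clock'],fix()*1000,read_state()['contact_force'])"
```

```text
8.4 [ 61.07974328 -75.0900405   51.51725539] [ 2.32113559 10.31387598  2.76958059]
```

That call had a stray downward row in it. It was refused because of the extra argument, so nothing moved. Here it is typed correctly.

```bash
python3 -m inch '{"xyz":[[0,0.5,0],[0,1,0],[0,0.7,0],[0,0,-1.5],[0,0,-2],[0,0,-2],[0,0,-2],[0,0,-1.5],[0,0,0]],"turn":[0,0,0,0,0,0,0,0,0],"hand":[1,1,1,1,1,1,1,1,1]}'; python3 -c "
from h import *
print(fix()*1000, tool((-.099,0),.14))"
```

```text
clock: 9.15
ee_pos: [0.6294, 0.1325, 0.1444]
eef_rot: [-0.048, 0.999, -0.0, 0.003]
contact_force: [0.5, -0.3, -0.4]
grip_width: -0.002
[ 81.26266767 -76.0407723  144.37376719] (array([  7.6 , -18.03,   0.42]), array([ 0.57100948, -0.05424222,  0.14      ]))
```

```bash
python3 -m inch '{"xyz":[[0.76,-1.8,0],[0.76,-1.8,0],[0.76,-1.8,0],[0.76,-1.8,0],[0.76,-1.8,0],[0.76,-1.8,0],[0.76,-1.8,0],[0.76,-1.8,0],[0.76,-1.8,0],[0.76,-1.8,0],[0,0,0],[0,0,0]],"turn":[0,0,0,0,0,0,0,0,0,0,0,0],"hand":[1,1,1,1,1,1,1,1,1,1,1,1]}'
python3 - <<'E'
from h import *
print(fix()*1000, tool((-.099,0),.069))
p,d=grab_frame("scene");cv2.imwrite("pics/s5.png",cv2.resize(p[150:330,230:430],None,fx=3.3,fy=3.3)[:,:,::-1])
print(landmark_of("scene","lever_ball")[:1],landmark_of("scene","jaw_face")[:1])
E
```

```text
clock: 10.15
ee_pos: [0.5683, -0.0546, 0.1402]
eef_rot: [-0.047, 0.999, 0.0, -0.001]
contact_force: [0.4, 0.6, -0.1]
grip_width: -0.0
[-99.06008883   2.72261101 140.19526017] (array([-0.29,  0.  ,  7.12]), array([ 0.57100948, -0.05424222,  0.069     ]))
[] [{'location': [0.572, -0.0289, 0.0539], 'conf': 0.6}]
```

View pics/s5.png

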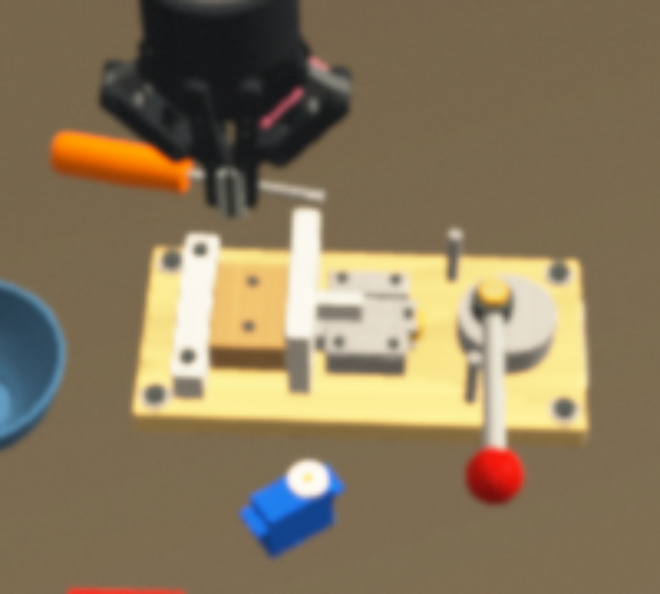

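The rod (495,380) rests against the far pin (473,370), with the cam's low side towards the jaw. The closed fingers hang above the block. I'll lower them to 8 mm above the block, then push the jaw.

```bash
python3 -m inch '{"xyz":[[-0.2,0,1.2],[0,0,1.2],[0,0,1.2],[0,0,1.2],[0,0,1.2],[0,0,1],[0,0,0],[0,0,0]],"turn":[0,0,0,0,0,0,0,0],"hand":[1,1,1,1,1,1,1,1]}'
python3 -m inch '{"xyz":[[0,0.4,0],[0,0.4,0],[0,0.4,0],[0,0.3,0],[0,0.3,0],[0,0,0]],"turn":[0,0,0,0,0,0],"hand":[1,1,1,1,1,1]}'
python3 - <<'E'
from h import *
print(fix()*1000,read_state()["contact_force"])
p,d=grab_frame("scene");cv2.imwrite("pics/s6.png",cv2.resize(p[150:330,230:430],None,fx=3.3,fy=3.3)[:,:,::-1])
E
```

```text
clock: 10.97
ee_pos: [0.5709, -0.0536, 0.0704]
eef_rot: [-0.048, 0.999, 0.0, -0.001]
contact_force: [0.1, 0.3, 0.8]
grip_width: 0.004
clock: 11.47
ee_pos: [0.5699, -0.0355, 0.0718]
eef_rot: [-0.048, 0.999, -0.0, 0.001]
contact_force: [1.0, -1.1, 0.4]
grip_width: 0.002
[-80.2551851   -0.67546889  71.8473443 ] [ 1.01152664 -1.12485836  0.41872755]
```

View pics/s6.png

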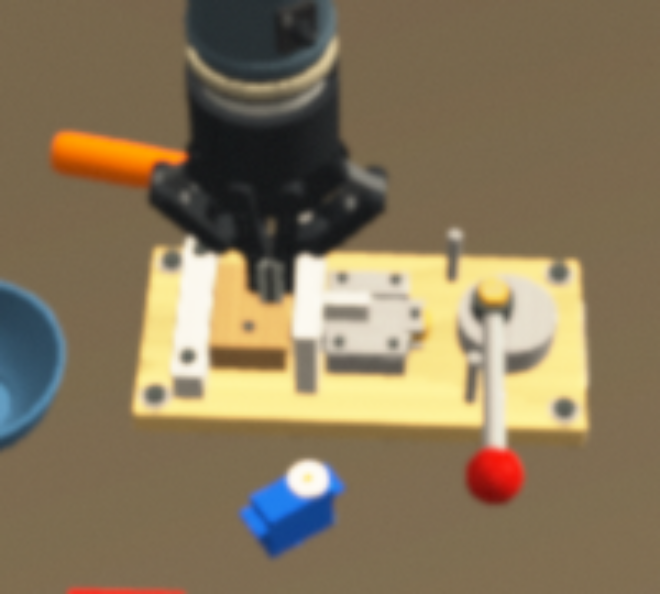

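The jaw has started to move and a gap shows at (292,310). The block is still against the fence. Continuing, with a creep at the end.

```bash
python3 -m inch '{"xyz":[[0,0.3,0],[0,0.3,0],[0,0.3,0],[0,0.2,0],[0,0,0]],"turn":[0,0,0,0,0],"hand":[1,1,1,1,1]}'
python3 -m inch '{"xyz":[[0,0.1,0],[0,0,0]],"turn":[0,0],"hand":[1,1]}'
python3 -m inch '{"xyz":[[0,0.1,0],[0,0,0]],"turn":[0,0],"hand":[1,1]}'
```

```text
clock: 11.93
ee_pos: [0.5687, -0.0245, 0.0714]
eef_rot: [-0.048, 0.999, 0.0, 0.0]
contact_force: [-0.1, -0.3, 0.9]
grip_width: -0.002
clock: 12.1
ee_pos: [0.5687, -0.0238, 0.0713]
eef_rot: [-0.048, 0.999, 0.0, 0.0]
contact_force: [0.3, -1.2, 1.7]
grip_width: -0.001
clock: 12.27
ee_pos: [0.5686, -0.023, 0.0713]
eef_rot: [-0.048, 0.999, -0.0, 0.0]
contact_force: [1.1, -2.4, 2.2]
grip_width: -0.001
```

```bash
python3 -m inch '{"xyz":[[0,0.1,0],[0,0.1,0],[0,0,0]],"turn":[0,0,0],"hand":[1,1,1]}'
python3 -m inch '{"xyz":[[0,0.1,0],[0,0,0]],"turn":[0,0],"hand":[1,1]}'
python3 -m inch '{"xyz":[[0,0.1,0],[0,0,0]],"turn":[0,0],"hand":[1,1]}'
```

```text
clock: 12.52
ee_pos: [0.5684, -0.0209, 0.0713]
eef_rot: [-0.048, 0.999, -0.0, 0.0]
contact_force: [1.0, -2.8, 1.7]
grip_width: 0.002
clock: 12.68
ee_pos: [0.5683, -0.0206, 0.0713]
eef_rot: [-0.048, 0.999, -0.001, 0.0]
contact_force: [-0.3, -4.4, 1.1]
grip_width: -0.004
clock: 12.85
ee_pos: [0.5684, -0.0204, 0.0714]
eef_rot: [-0.048, 0.999, -0.001, 0.0]
contact_force: [-0.0, -8.1, 1.5]
grip_width: -0.003
```

```bash
python3 -m inch '{"xyz":[[0,0.1,0],[0,0,0],[0,0,0]],"turn":[0,0,0],"hand":[1,1,1]}'
python3 -m inch '{"xyz":[[0,-0.5,0],[0,-0.5,0],[0,-0.3,0],[0,0,-1],[0,0,-2],[0,0,-2],[0,0,-3],[0,0,-3],[0,0,-3],[3,0,0],[3,0,0],[3,0,0],[3,0,0],[0,0,0],[0,0,0]],"turn":[0,0,0,0,0,0,0,0,0,0,0,0,0,0,0],"hand":[1,1,1,1,1,1,1,1,1,1,1,1,1,1,1]}'
python3 - <<'E'
from h import *
print(fix()*1000)
for n in("scene","top"):
    p,d=grab_frame(n);cv2.imwrite(f"pics/{n}7.png",cv2.resize(p[150:330,230:430],None,fx=3.3,fy=3.3)[:,:,::-1])
    for q in["jaw_face","lever_ball","part_mid","spare_mid","servo_mid","bowl","driver_grip"]: print(n,q,[np.round(r["location"],3).tolist() for r in landmark_of(n,q)][:3])
    C=cloud(n,d);b=(abs(C[...,2]-.0735)<.006)&(abs(C[...,0]-.57)<.06)&(abs(C[...,1])<.05)
    P=C[b][:,:2].astype(np.float32);print("jaw",len(P),cv2.minAreaRect(P) if len(P) else 0)
E
```

```text
clock: 13.1
ee_pos: [0.5684, -0.0202, 0.0714]
eef_rot: [-0.048, 0.999, -0.002, 0.0]
contact_force: [-0.6, -10.1, 1.0]
grip_width: -0.001
clock: 14.35
ee_pos: [0.4479, -0.0417, 0.2119]
eef_rot: [-0.047, 0.999, 0.0, -0.0]
contact_force: [-0.3, -0.4, 0.0]
grip_width: -0.002
[-74.65884796 121.30169359 211.9038388 ]
scene jaw_face [[0.566, -0.007, 0.058]]
scene lever_ball [[0.673, 0.096, 0.05], [0.638, -0.198, -0.002]]
scene part_mid [[0.572, -0.049, 0.029], [0.796, 0.038, 0.011], [0.373, -0.066, 0.01]]
scene spare_mid [[0.489, 0.257, 0.01]]
scene servo_mid [[0.687, -0.007, 0.017]]
scene bowl [[0.637, -0.199, 0.004]]
scene driver_grip [[0.452, -0.137, 0.015]]
jaw 319 ((0.5681250691413879, 0.00018591247498989105), (0.09238679707050323, 0.014722621999680996), 5.515325546264648)
top jaw_face [[0.566, -0.005, 0.059], [0.49, 0.255, 0.016]]
top lever_ball [[0.667, 0.094, 0.057]]
top part_mid [[0.772, -0.083, 0.015], [0.794, 0.04, 0.013], [0.574, -0.048, 0.031]]
top spare_mid [[0.491, 0.255, 0.016], [0.636, -0.198, 0.0]]
top servo_mid [[0.691, -0.005, 0.017], [0.572, -0.048, 0.033]]
top bowl [[0.635, -0.195, 0.001], [0.639, 0.094, 0.05]]
top driver_grip [[0.453, -0.142, 0.011]]
jaw 273 ((0.5645913481712341, -0.001482800580561161), (0.08886582404375076, 0.01452538464218378), 5.0913262367248535)
```

View pics/scene7.png

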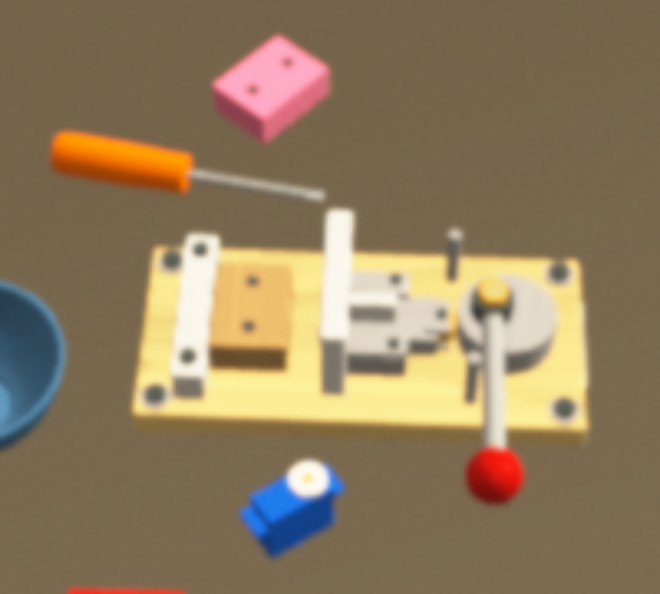

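View pics/top7.png

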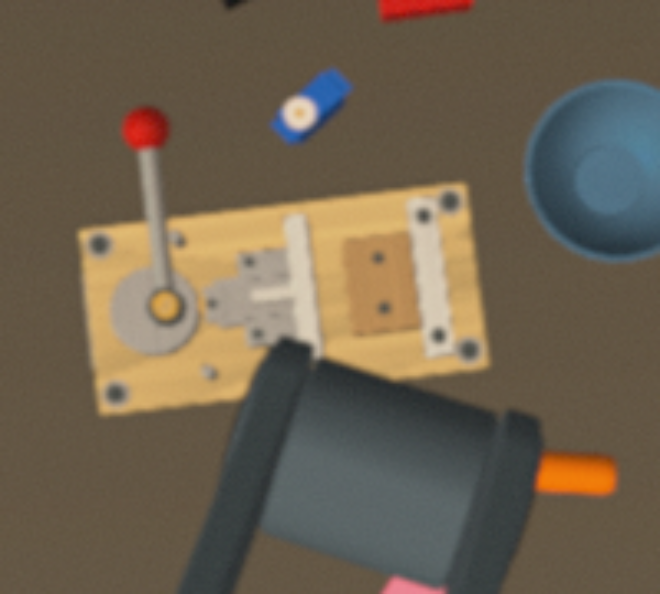

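Both pictures show the lever at its far pin and the jaw about 18.5 mm back (scene (338,300)), with its roller on the cam. The block lies against the fence (250,315), everything else is where it was, and the arm is clear. Handing in.

```bash
python3 -c "
from plant import *
print(close_job())"
```

```text
the job is handed in; nothing more can be done
None
```

The clamp is open and the drilled block is free. I handed the job in at about 15 s; no verdict is reported.

- **Lever:** I pushed it clockwise with the closed fingertips to its far stop. At the stop the force rose from about 4 N to 10 N with no further motion. The pictures show the rod at the far pin and the cam's low side facing the jaw.
- **Jaw:** only after that, I pushed the bare face of the jaw onto the cam. It travelled about 18.5 mm by depth measurement against a nominal 18 mm. It stopped at about 10 N with the roller on the cam. I then backed off and lifted clear.
- **Last checks:** the block is still against the fence. The spare block, servo, bowl and screwdriver are within a few mm of their first measurements, which is within the detectors' noise. The force reading was about zero once clear.
- **What went wrong:** one move call contained a mistyped downward row. It was refused because of an extra argument, and the arm did not move. The two cameras disagree by 3–4 mm on absolute positions. I averaged them and relied on contact forces at the stops.

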